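# Push a tube rack home in the rack reader and start the reading

### The arm

A 6-joint arm with a two-finger parallel gripper is mounted at the origin on the work surface. World frame = base frame: x ahead of the robot, y to its left, z up, the work surface at z = 0. Lengths are in mm, angles in rad, forces in N, time in s.
With the tool pointing down it reaches from about 350 to 875 mm from the base axis. Payload 4.2 kg.
Tool frame: the origin (TCP) lies between the finger pads; the fingertips stand 11 mm ahead of it and the grasp point (between the pads) lies 8 mm behind it; z points along the fingers, y is the direction in which the jaws open and shut (so a half turn about z gives the same grasp; the last joint's range is limited). The gripper opens to 85 mm and grips with 20 to 120 N. Pads are 22 mm wide; open, the fingers measure 114 mm over their backs; the gripper's body (76 mm by 85 mm) begins 54 mm behind the grasp point. The pads swing forward as they close: fully open they stand 13 mm farther back than shut.
Start: joints at [1.454, 0.385, 0.008, 0, -1.194, -0.259], TCP at [229.352, 581.375, 207.712] pointing down, gripper open.
Joint ranges: [-3.14, 3.14], [-1.21, 2.06], [-1.07, 1.41], [-3.16, 2.05], [-2.99, -0.16], [-3.1, 3.1]. Speed limits (rad/s): [2.79, 2.79, 3.14, 3.14, 3.14, 3.14].

### API

Orientations are given as a unit quaternion [x, y, z, w].
In Python, from bench import * gives the robot as it stands. The module is installed in compiled form; this text tells all that it offers.
- The arm moves only by the tool drive_tool, never from a script. Its argument "increments" is a list of rows, each a list of 3 entries, a list of its own where there are three numbers: the gripper command: -1 is shut, 1 is fully open, values between are in proportion, then the shift along the tool's x, y, z scaled (see below), then the turn about the tool's z scaled (see below). In form: [[hand, [tx, ty, tz], turn], ...]. A call has 1 to 20 rows; each row shifts and turns the commanded pose from where the row before left it, along the tool's axes as they then stand; what a row does not reach is not made up. The controller multiplies each number of a shift by 0.3 m and each number of a turn by 2 rad. A row lasts 1/8 s, in which the tool goes at most 62.5 mm and 10.7 degrees, less where a joint would pass 70% of its speed; a pose out of reach is approached as far as the arm can. A call with a number of a shift or a turn outside -1 to 1 is refused whole. A call with a gripper value outside its range is refused whole. The fingers move at their own pace and stop on an object; the grip force is fixed at half the most. Time passes only in rows, so rows that do not move let the fingers close. It gives the time, the measured TCP pose, the force and the opening at its end, in the units of the state.
- read_state(): the state, without advancing time (a new reading comes with each control period).
- get_image(name): name is "scene" or "top" or "wrist"; returns the picture (480x640x3 uint8, red, green, blue); there is no depth.
- calibration(name): a dict with "fovy" (degrees; the focal length in pixels is half the picture's height over the tangent of half this angle, whatever the lens; pixels are square), "cx", "cy" (the principal point, pixels), "R" (3x3) and "t" (3): a world point X has camera coordinates R X + t. Camera axes: x right, y down, z forward; pixel columns grow to the right and rows downward; lengths in mm; the calibration is good to about 2 mm. A picture is of the moment at which its call begins: read the wrist's pose just before it. calibration takes no time and is no camera call; for the wrist camera it gives the pose at the moment of the call.
- job_done(): hands the job in, once; it reports no verdict.
The state is a dict: "clock": time; "joints": joint angles; "joint_vel": joint speeds; "joint_efforts": joint torques, N m; "position": TCP position; "ee_rot": TCP orientation; "contact_force": force on the tool from outside, world axes, zero at the start; "wrist_torque": the same for the moment, N m; "gripper_width": finger opening in mm.
Only numpy, scipy, OpenCV 4.12 (cv2) and the standard library are available. Lean on these libraries where they do the work, as an engineer would, in place of code of your own. Each camera call takes 0.05 s, during which the arm holds its last target.

### The job

Push the tube rack along the bench into the inner corner of the rack reader, so that it sits fully home: one side flush along the reader's side housing and its end flush against the reading head. Only push it, never lift or tip it, and leave the other containers where they stand. Then, once the rack is home, press the round start button on the reader all the way down, let it come up again and move clear.

Things in the scene. Friction and masses are not known exactly. Their poses are not given: they have to be found in the camera images.
- rack: Loose blue tube rack, 96 mm along its x, 76 mm along its y, 45 mm high with flat upright sides; 12 fixed capped tubes rise to 62 mm. 0.25 to 0.5 kg, slides at a few newtons. Origin: centre of its underside, z up. Its +y side must end along the reader's side housing, its +x end against the reading head; it starts in the open, turned up to 0.35 rad from the reader.
- reader: Fixed low white L-shaped reader. Origin: at bench level in the inner corner of its two upright stop faces; z up. Side housing: face y = 0, x = -170 to 0 mm, 100 mm deep to +y, 30 mm high. Reading head: face x = 0, y = -105 to 100 mm, 75 mm deep to +x, 48 mm high. The rack's place is x < 0, y < 0: home, its origin is at x = -48, y = -38 mm, axes parallel.
- start_top (a point): Centre of the top of the round start button (28 mm across, light, in a grey housing) on top of the reader's side housing, at x = -85, y = 55 mm of the reader. It is pressed straight down.
- start (a joint): Travel of the start button: 0 up, 0.006 m fully down; a spring brings it up again, about 5 N hold it fully down.
- pot: Yellow jar with a red cap, 64 mm across, 85 mm high, loose; leave alone. Origin: centre of its underside.
- flask: White bottle with a blue cap, 48 mm across, 100 mm high, loose; leave alone. Origin: centre of its underside.
- canister: Plain white cylinder, 40 mm across, 90 mm high, loose; leave alone. Origin: centre of its underside.

How it is judged (in metres and radians):
On the way, in this order (a step that is already met when the one before it is completed fails the run):
1. the rack is home in the corner of the reader (x of rack in the frame of reader between -0.052 and -0.044 m and y of rack in the frame of reader between -0.042 and -0.034 m and angle between the x axis of rack and the x axis of reader, either way round below 0.05 rad and height (world z) of rack below 0.004 m), for 0.2 s.
2. the start button is pressed down (value of joint start above 0.0045 m), for 0.05 s.
At the end, for the whole second after the job is handed in: The rack stands on the bench within 4 mm of both stop faces of the reader and square to it within 0.05 rad, at rest; the start button has been pressed at least 4.5 mm down since and is up again; the other containers are within 30 mm of where they stood (all of step 1 and value of joint start below 0.002 m and linear speed of rack below 0.01 m/s and distance of each of pot, flask, canister from where it was at the start of the episode below 0.03 m); the robot touches nothing.
It fails at once if the rack is lifted more than 8 mm or tipped more than 0.2 rad (height (world z) of rack above 0.008 m or angle between rack's own z axis and vertical above 0.2 rad).
It fails at once if the start button is pressed while the rack is not home (value of joint start above 0.003 m and not (x of rack in the frame of reader between -0.052 and -0.044 m and y of rack in the frame of reader between -0.042 and -0.034 m and angle between the x axis of rack and the x axis of reader, either way round below 0.05 rad and height (world z) of rack below 0.004 m)).
It fails at once if another container is knocked over or moved more than 30 mm (distance of any of pot, flask, canister from where it was at the start of the episode above 0.03 m or angle between any of pot, flask, canister's own z axis and vertical above 0.4 rad).
It also fails if it takes over 64 s, if anything falls off the work surface, if the arm or the gripper's body presses on something with over 40 N, if the wrist force passes 120 N, or if a joint passes its speed limit or range.

## Working session

There is one attempt and no reset: what is moved stays moved. The work goes in short steps, Python scripts to look and compute and a tool call to move; the robot and the scene stay as the last step left them, time stands still between calls to the robot, and variables do not carry over. Pictures are saved under pics/ and viewed, and the job is handed in when it is done.

Besides the shell and the picture viewer there is one more tool, called after "Call:" as name(argument=value, ...), one argument or row to a line, values as JSON. drive_tool: Moves the arm, as the interface text tells. Shifts and turns lie within -1 to 1; 1 stands for 0.3 m of shift or 2 rad of turn. Its arguments: {"type":"object","properties":{"increments":{"type":"array"}},"required":["increments"]}

```bash
mkdir -p pics; ls; python3 - <<'E'
from bench import *
import cv2
s=read_state();print({k:s[k] for k in('clock','position','ee_rot','gripper_width','contact_force')})
for n in("scene","top"):
    im=get_image(n);cv2.imwrite(f"pics/{n}0.png",im[:,:,::-1]);c=calibration(n);print(n,c)
E
```

```text
pics
{'clock': 0.0, 'position': array([229.14141978, 580.803249  , 206.62235971]), 'ee_rot': array([ 9.82382436e-01, -1.86878481e-01, -1.52580884e-04,  1.07685991e-03]), 'gripper_width': 85.56032270113685, 'contact_force': array([ 0.56784672, -0.5230379 , -1.27712746])}
scene {'fovy': 54.06694904015816, 'cx': 318.9446034317668, 'cy': 244.59262621637012, 'R': array([[ 0.87735381,  0.47951087,  0.0178777 ],
       [ 0.26107027, -0.44575298, -0.8562398 ],
       [-0.40260725,  0.75589259, -0.51626911]]), 't': array([-508.70915538,  -74.75724871, 1192.91778197])}
top {'fovy': 53.0805777440357, 'cx': 320.5669519162647, 'cy': 239.46447921595444, 'R': array([[-0.00743597, -0.99995414,  0.00603537],
       [-0.98652749,  0.00634946, -0.16347229],
       [ 0.16342647, -0.00716964, -0.98652946]]), 't': array([ 24.25242183, 575.44779331, 827.54569892])}
```

View pics/scene0.png

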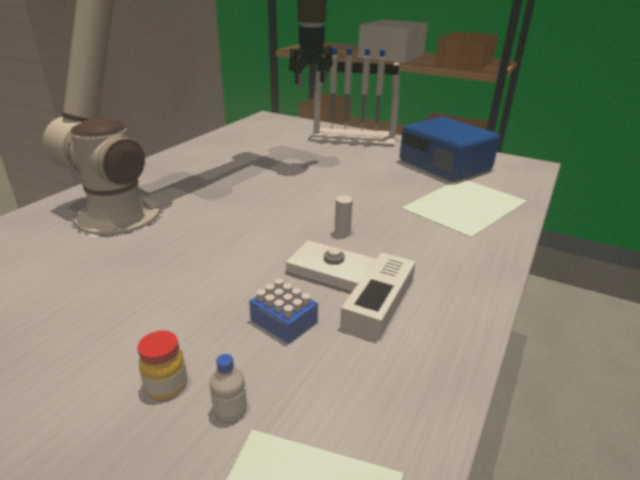

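View pics/top0.png

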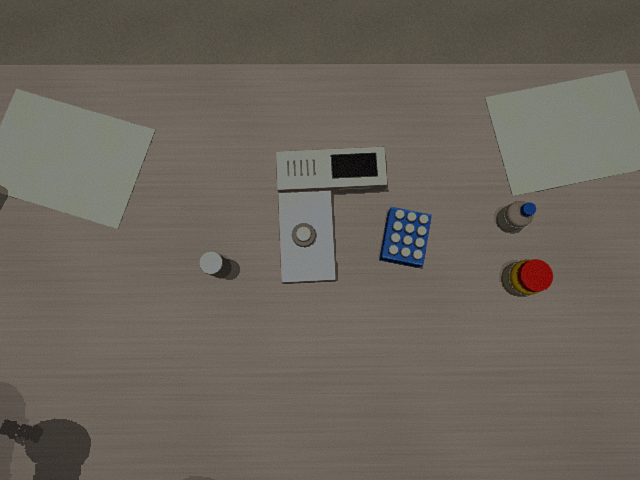

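```bash
cat > h.py <<'E'
import numpy as np, cv2
from bench import *
def foc(c): return 240/np.tan(np.radians(c['fovy']/2))
def ray(c,p,z):
    R=np.array(c['R']);t=np.array(c['t']);f=foc(c)
    d=R.T@np.array([(p[0]-c['cx'])/f,(p[1]-c['cy'])/f,1]);o=-R.T@t
    return o+d*(z-o[2])/d[2]
def proj(c,X):
    q=np.array(c['R'])@np.array(X,float)+c['t'];f=foc(c);return q[:2]/q[2]*f+[c['cx'],c['cy']]
E
python3 - <<'E'
import cv2
im=cv2.imread('pics/top0.png')
c=im[130:300,180:450];cv2.imwrite('pics/crop0.png',cv2.resize(c,None,fx=2.9,fy=2.9,interpolation=cv2.INTER_CUBIC))
hsv=cv2.cvtColor(im,cv2.COLOR_BGR2HSV)
for p in[(300,210),(360,180),(330,185),(330,189),(360,200),(385,235),(407,245)]:print(p,im[p[1],p[0]],hsv[p[1],p[0]])
E
```

```text
(300, 210) [134 136 131] [ 78   9 136]
(360, 180) [125 133 130] [ 41  15 133]
(330, 185) [132 136 133] [ 53   8 136]
(330, 189) [37 40 43] [15 36 43]
(360, 200) [ 96 103 115] [ 11  42 115]
(385, 235) [69 32 14] [110 203  69]
(407, 245) [47 27 23] [115 130  47]
```

View pics/crop0.png

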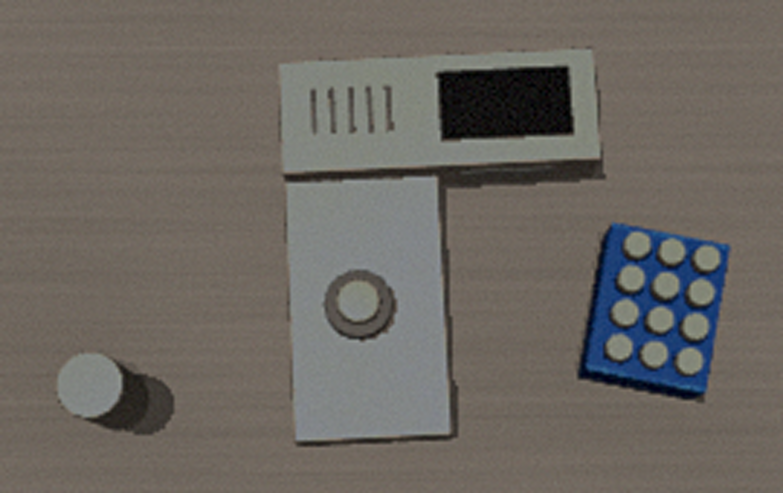

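```bash
cat > meas.py <<'E'
from h import *
def main(n,im=None):
    im=get_image('top')[:,:,::-1].copy() if im is None else im
    cv2.imwrite(n,im); c=calibration('top')
    hsv=cv2.cvtColor(im,cv2.COLOR_BGR2HSV);H,S,V=cv2.split(hsv)
    def wl(q,z): return np.array([ray(c,p,z)[:2] for p in q])
    out={}
    # white tops
    w=((S<28)&(V>118)).astype(np.uint8)*255; w[:,:265]=0;w[:,400:]=0;w[:140]=0;w[300:]=0
    for nm,z,sl in(('head',48,slice(140,187)),('side',30,slice(195,300))):
        m=np.zeros_like(w);m[sl]=w[sl]
        cs=max(cv2.findContours(m,0,2)[0],key=cv2.contourArea)
        out[nm]=cv2.minAreaRect(wl(cs[:,0].astype(float),z).astype(np.float32))
        b=cv2.boxPoints(out[nm]);print(nm,np.round(b,1).tolist(),np.round(out[nm][1],1),out[nm][2])
    # rack blue
    m=((H>100)&(H<125)&(S>130)&(V>55)).astype(np.uint8)*255; m[:,440:]=0;m[:,:250]=0
    m[:150]=0;m[320:]=0
    m=cv2.morphologyEx(m,cv2.MORPH_CLOSE,np.ones((3,3),np.uint8))
    cs=max(cv2.findContours(m,0,2)[0],key=cv2.contourArea)
    r=cv2.minAreaRect(wl(cs[:,0].astype(float),45).astype(np.float32))
    print('rack',np.round(cv2.boxPoints(r),1).tolist(),r)
    # caps
    k=((S<60)&(V>105)).astype(np.uint8)*255
    hull=cv2.convexHull(cs);hm=np.zeros_like(k);cv2.drawContours(hm,[hull],0,255,-1);k&=hm
    l,lab,st,ce=cv2.connectedComponentsWithStats(k)
    P=np.array([ray(c,ce[i],62)[:2] for i in range(1,l) if st[i,4]>25])
    print('caps',len(P),P.mean(0) if len(P) else 0, cv2.minAreaRect(P.astype(np.float32)) if len(P) else 0)
    return im,c
E
python3 - <<'E'
from meas import *
im,c=main('pics/t1.png',cv2.imread('pics/top0.png'))
for nm,p,z in(('button',(303.5,233.5),40),('can',(211,263),90),('flask',(529,209.5),100),('pot',(537,276),85)):print(nm,ray(c,p,z).round(0))
E
```

```text
head [[671.0, 99.80000305175781], [679.5, -103.0], [752.0999755859375, -99.9000015258789], [743.5, 102.9000015258789]] [ 72.6 203. ] 2.4222545623779297
side [[501.0, 92.69999694824219], [505.1000061035156, -5.400000095367432], [668.0, 1.399999976158142], [663.9000244140625, 99.5]] [163.   98.2] 2.3940744400024414
rack [[527.2999877929688, -164.3000030517578], [621.9000244140625, -184.0], [637.7000122070312, -108.0], [543.2000122070312, -88.30000305175781]] ((582.5188598632812, -136.14907836914062), (77.60528564453125, 96.60693359375), 78.21760559082031)
caps 12 [ 582.82530966 -137.47469802] ((582.8629150390625, -137.49314880371094), (44.14447784423828, 66.13821411132812), 78.12194061279297)
button [588.  52.  40.]
can [529. 209.  90.]
flask [ 617. -341.  100.]
pot [ 503. -352.   85.]
```

Call:
drive_tool(
  increments=[
    [-0.1, [0, 0, 0], 0.0824],
    [-0.1, [0, 0, 0], 0.0824],
    [-0.1, [0, 0, 0], 0.0824],
    [-0.1, [0, 0, 0], 0.0824],
    [-0.1, [0, 0, 0], 0.0824],
    [-0.1, [0, 0, 0], 0.0824],
    [-0.1, [0, 0, 0], 0.0824],
    [-0.1, [0, 0, 0], 0],
  ],
)

```text
clock: 1.1
position: [229.2, 581.1, 207.2]
ee_rot: [0.722, -0.692, 0.0, 0.0]
contact_force: [-0.5, -0.3, 0.2]
gripper_width: 38.2
```

Call:
drive_tool(
  increments=[
    [-0.1, [0.15, -0.06, 0], 0],
    [-0.1, [0.15, -0.06, 0], 0],
    [-0.1, [0.15, -0.06, 0], 0],
    [-0.1, [0.15, -0.06, 0], 0],
    [-0.1, [0.15, -0.06, 0], 0],
    [-0.1, [0.15, -0.06, 0], 0],
    [-0.1, [0.15, -0.06, 0], 0],
    [-0.1, [0.15, -0.06, 0], 0],
    [-0.1, [0.15, -0.06, 0], 0],
    [-0.1, [0.15, -0.06, 0], 0],
    [-0.1, [0.15, -0.06, 0], 0],
    [-0.1, [0.15, -0.06, 0], 0],
    [-0.1, [0.15, -0.06, 0], 0],
    [-0.1, [0.15, -0.06, 0], 0],
    [-0.1, [0.15, -0.06, 0], 0],
    [-0.1, [0.15, -0.06, 0], 0],
    [-0.1, [0.15, -0.06, 0], 0],
    [-0.1, [0.15, -0.06, 0], 0],
    [-0.1, [0, 0, 0], 0],
    [-0.1, [0, 0, 0], 0],
  ],
)

```text
clock: 3.6
position: [586.1, -214.4, 207.1]
ee_rot: [0.722, -0.692, -0.001, 0.0]
contact_force: [-0.3, 0.2, 0.2]
gripper_width: 38.2
```

```bash
cat >> h.py <<'E'
YAW=0.042;O=np.array([673.9,0.8])
RX=np.array([np.cos(YAW),np.sin(YAW)]);RY=np.array([-RX[1],RX[0]])
def rd(p): d=np.array(p[:2])-O;return np.array([d@RX,d@RY])
def st():
    from scipy.spatial.transform import Rotation as Ro
    s=read_state();R=Ro.from_quat(s['ee_rot']).as_matrix()
    print('t',round(s['clock'],2),'pos',s['position'].round(1),'reader',rd(s['position']).round(1),'yawx-reader',round(np.arctan2(R[1,0],R[0,0])-YAW,4),'z',R[:,2].round(3),'w',round(s['gripper_width'],1),'F',s['contact_force'].round(1),'j',np.round(s['joints'],2))
E
python3 - <<'E'
from h import *
st()
cv2.imwrite('pics/s2.png',get_image('scene')[:,:,::-1])
cv2.imwrite('pics/w2.png',get_image('wrist')[:,:,::-1])
E
```

```text
t 3.6 pos [ 586.1 -214.4  207.1] reader [ -96.7 -211.3] yawx-reader -1.5703 z [-0.001  0.    -1.   ] w 38.2 F [-0.3  0.2  0.2] j [-0.09  0.38  0.01 -0.   -1.19  0.13]
```

View pics/s2.png

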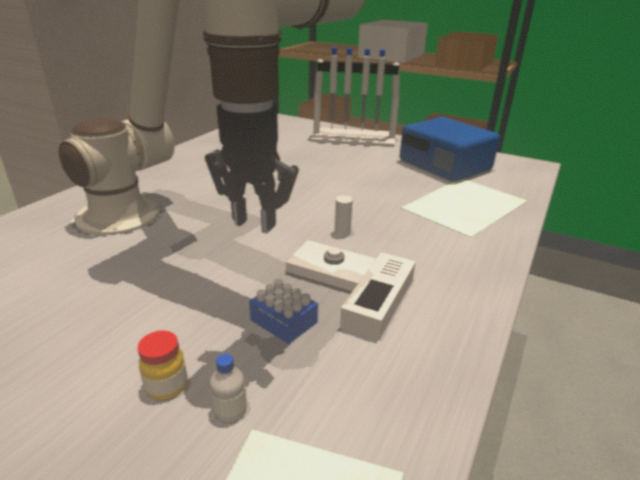

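View pics/w2.png

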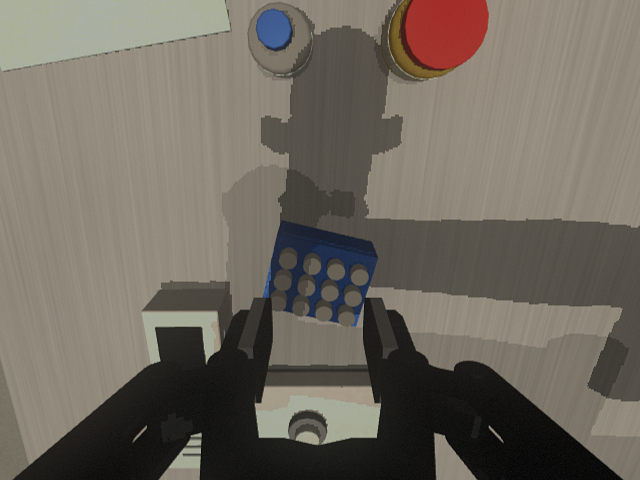

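Call:
drive_tool(
  increments=[
    [-0.1, [0, 0, 0.11], 0],
    [-0.1, [0, 0, 0.11], 0],
    [-0.1, [0, 0, 0.11], 0],
    [-0.1, [0, 0, 0.11], 0],
    [-0.1, [0, 0, 0.11], 0],
    [-0.1, [0, 0, 0.03], 0],
    [-0.1, [0, 0, 0.03], 0],
    [-0.1, [0, 0, 0], 0],
    [-0.1, [0, 0, 0], 0],
  ],
)

```text
clock: 4.82
position: [587.4, -214.6, 25.9]
ee_rot: [0.722, -0.692, 0.001, -0.001]
contact_force: [0.1, -0.5, -0.1]
gripper_width: 38.4
```

```bash
python3 - <<'E'
from meas import *
st()
im,c=main('pics/t3.png')
cv2.imwrite('pics/s3.png',get_image('scene')[:,:,::-1])
cv2.imwrite('pics/t3c.png',cv2.resize(im[130:330,230:500],None,fx=2.9,fy=2.9))
E
```

```text
t 4.83 pos [ 587.4 -214.6   25.9] reader [ -95.5 -211.6] yawx-reader -1.5711 z [ 0.002 -0.    -1.   ] w 38.4 F [ 0.1 -0.5 -0.1] j [-0.09  0.56 -0.21  0.   -0.8   0.13]
head [[675.7999877929688, -4.0], [747.5, -4.400000095367432], [748.0999755859375, 102.5], [676.2999877929688, 102.9000015258789]] [106.9  71.7] 89.70022583007812
side [[501.0, 92.4000015258789], [505.1000061035156, -3.0999999046325684], [668.0, 4.0], [663.7999877929688, 99.5999984741211]] [163.   95.6] 2.498283863067627
rack [[616.7000122070312, -178.0], [616.7000122070312, -178.0], [616.7000122070312, -178.0], [616.7000122070312, -178.0]] ((616.653076171875, -177.98118591308594), (0.0, 0.0), 0.0)
caps 0 0 0
```

View pics/t3c.png

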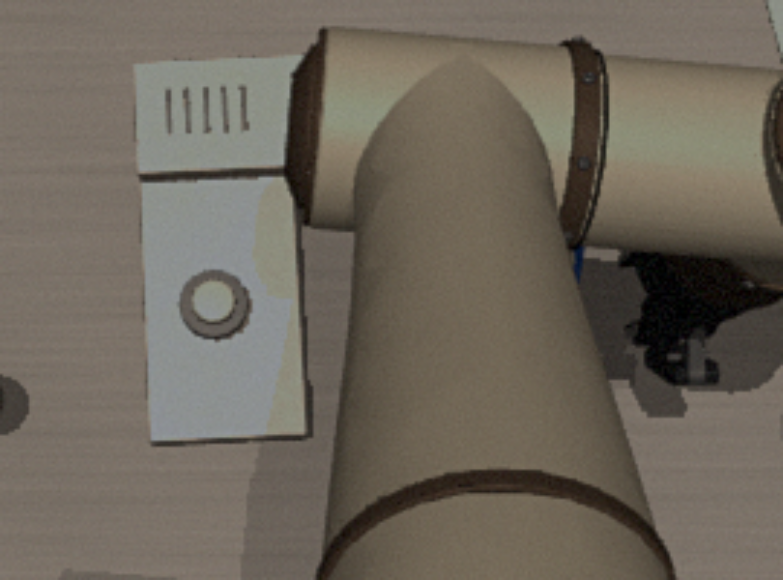

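View pics/s3.png

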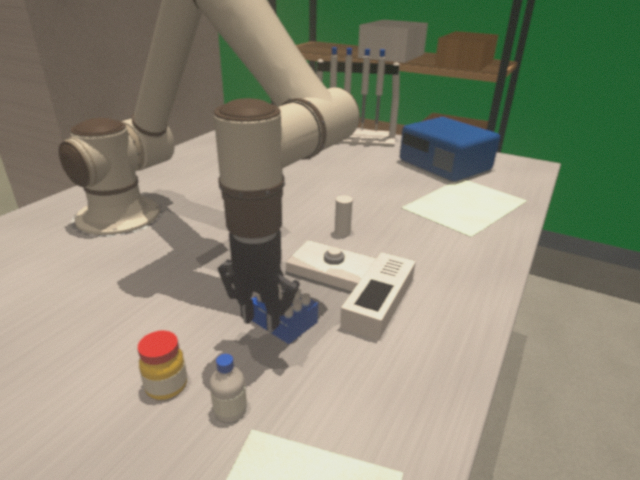

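Call:
drive_tool(
  increments=[
    [-0.1, [-0.03, 0, 0.008], 0],
    [-0.1, [-0.03, 0, 0], 0],
    [-0.1, [-0.03, 0, 0], 0],
    [-0.1, [-0.03, 0, 0], 0],
    [-0.1, [-0.03, 0, 0], 0],
    [-0.1, [-0.03, 0, 0], 0],
    [-0.1, [-0.03, 0, 0], 0],
    [-0.1, [-0.03, 0, 0], 0],
    [-0.1, [-0.03, 0, 0], 0],
    [-0.1, [-0.03, 0, 0], 0],
    [-0.1, [-0.03, 0, 0], 0],
  ],
)

```text
clock: 6.3
position: [582.5, -115.1, 22.4]
ee_rot: [0.722, -0.692, 0.0, -0.0]
contact_force: [1.7, -1.3, 1.4]
gripper_width: 38.4
```

```bash
python3 - <<'E'
from meas import *
st()
im=get_image('scene')[:,:,::-1]
cv2.imwrite('pics/s4.png',cv2.resize(im[200:400,180:450],None,fx=2.9,fy=2.9))
cv2.imwrite('pics/w4.png',get_image('wrist')[:,:,::-1])
E
```

```text
t 6.3 pos [ 582.5 -115.1   22.4] reader [ -96.1 -111.9] yawx-reader -1.5713 z [ 0. -0. -1.] w 38.4 F [ 1.7 -1.3  1.4] j [ 0.08  0.52 -0.29  0.   -0.76 -0.04]
```

View pics/s4.png

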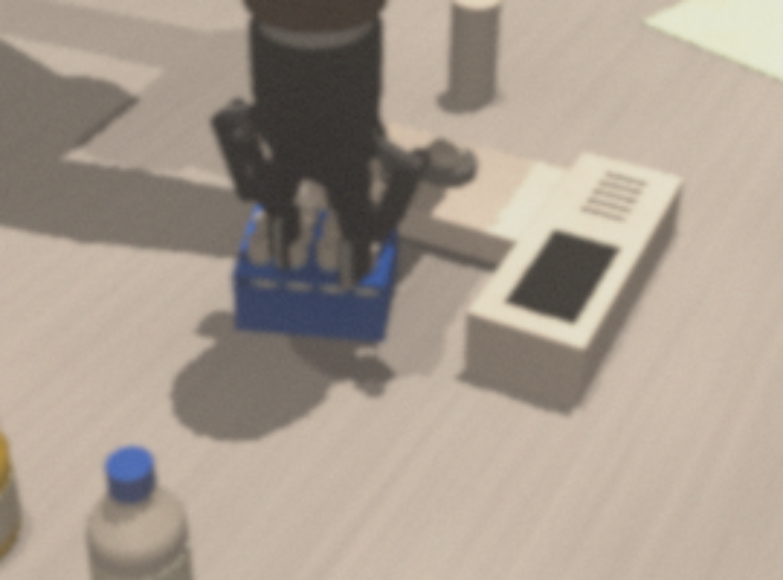

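View pics/w4.png

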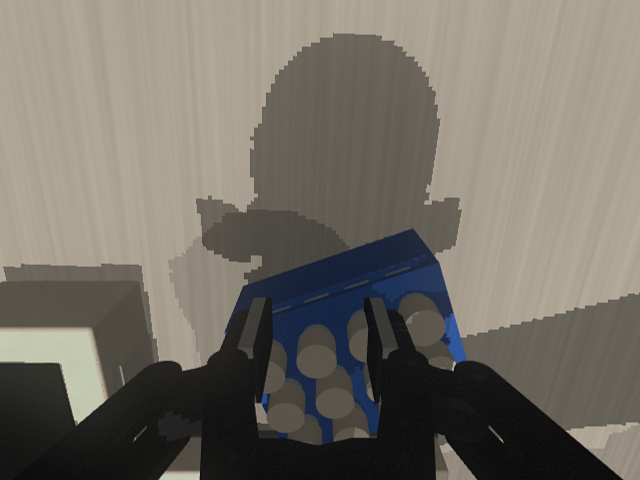

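```bash
python3 - <<'E'
from meas import *
c=calibration('scene');p=read_state()['position'];print(p)
im=get_image('scene')[:,:,::-1].copy()
im=im[200:400,180:450];im=cv2.resize(im,None,fx=2.9,fy=2.9,interpolation=cv2.INTER_CUBIC)
def d(X,col,t):
    u=(proj(c,X)-[180,200])*2.9;cv2.circle(im,tuple(int(v) for v in u),4,col,-1);cv2.putText(im,t,tuple(int(v)+5 for v in u),0,.5,col,1)
d(p,(0,0,255),'tcp');d(p-[0,0,11],(0,255,255),'tip')
d([*(p[:2]+RX*30),11],(0,255,0),'a');d([*(p[:2]-RX*30),11],(0,255,0),'b')
d([*(p[:2]+RX*20),60],(255,0,255),'c');d([*(p[:2]-RX*20),60],(255,0,255),'d')
cv2.imwrite('pics/s5.png',im)
w=cv2.imread('pics/w4.png');c=calibration('wrist')
for X,t in((p,'tcp'),(p-[0,0,11],'tip'),([*(p[:2]+RX*20),11],'a'),([*(p[:2]-RX*20),11],'b')):
    print(t,proj(c,X))
    u=tuple(int(v) for v in proj(c,X));cv2.circle(w,u,4,(0,0,255),-1)
print(np.array(c['R']),-np.array(c['R']).T@c['t'])
cv2.imwrite('pics/w5.png',w)
E
```

```text
[ 582.36119114 -114.49598562   22.28327513]
tcp [318.99144978 288.56645874]
tip [318.92137898 278.68658657]
a [279.85288385 278.44325639]
b [357.99263189 278.44872849]
[[-9.99129156e-01 -4.17181375e-02 -7.25159680e-04]
 [-3.96268858e-02  9.43316869e-01  3.29519340e-01]
 [-1.30628778e-02  3.29261116e-01 -9.44148547e-01]] [ 586.56977192 -199.45694044  188.81596039]
```

View pics/s5.png

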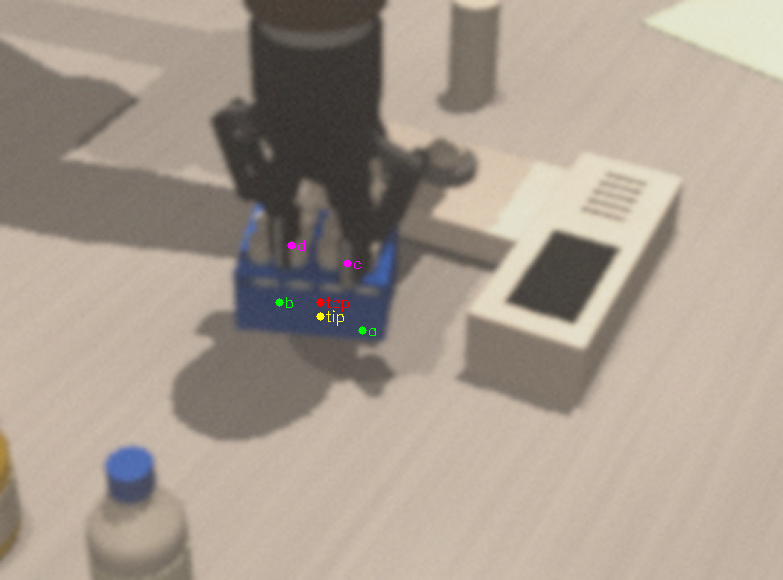

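View pics/w5.png

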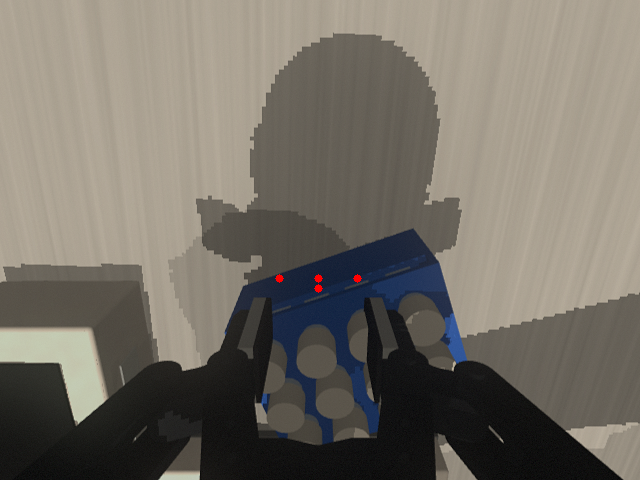

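```bash
python3 - <<'E'
from meas import *
c=calibration('scene');p=np.array([587.4,-214.6,25.9])
im=cv2.imread('pics/s3.png')[230:400,180:400];im=cv2.resize(im,None,fx=3.5,fy=3.5,interpolation=cv2.INTER_CUBIC)
def d(X,col,t):
    u=(proj(c,X)-[180,230])*3.5;cv2.circle(im,tuple(int(v) for v in u),3,col,-1);cv2.putText(im,t,tuple(int(v)+5 for v in u),0,.5,col,1)
for z,cc in((0,(0,255,0)),(15,(0,255,255)),(26,(0,0,255)),(45,(255,0,255))):
    for s in(-25,25): d([*(p[:2]+RX*s),z],cc,str(z))
cv2.imwrite('pics/s6.png',im)
E
```

```text
(no output)
```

View pics/s6.png

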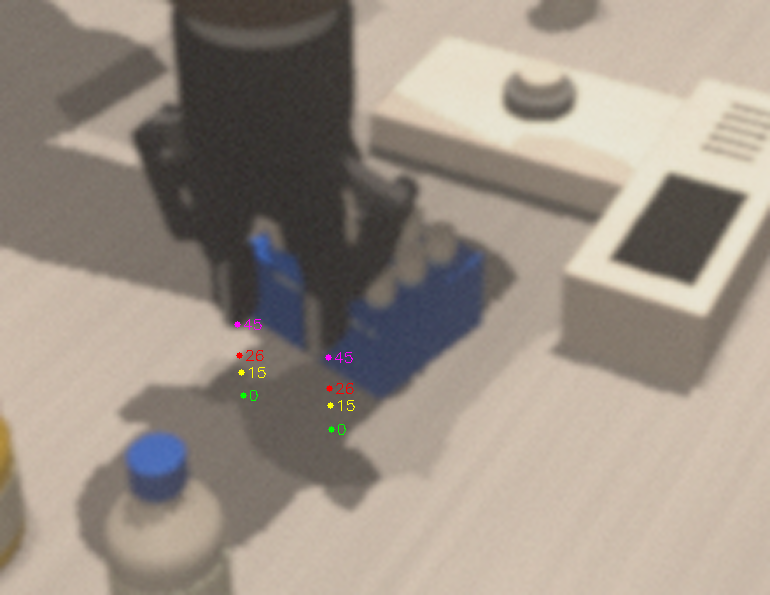

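```bash
python3 - <<'E'
from meas import *
c=calibration('wrist');p=read_state()['position']
for z in(11,22,30,40,45,50,60):
    a=proj(c,[*(p[:2]+RX*19.2),z]);b=proj(c,[*(p[:2]-RX*19.2),z]);print(z,a.round(),b.round())
c=calibration('scene')
q=np.array([582.5,-115,0])
E
```

```text
11 [281. 278.] [356. 278.]
22 [279. 288.] [359. 288.]
30 [278. 296.] [360. 296.]
40 [276. 306.] [363. 306.]
45 [274. 312.] [364. 312.]
50 [273. 318.] [365. 318.]
60 [270. 332.] [368. 332.]
```

Call:
drive_tool(
  increments=[
    [-0.1, [0, 0, -0.05], 0],
    [-0.1, [0, 0, -0.1], 0],
    [-0.1, [0, 0, -0.15], 0],
    [-0.1, [0.15, 0, -0.15], 0],
    [-0.1, [0.15, 0, 0], 0],
    [-0.1, [0.1, 0, 0], 0],
    [-0.1, [0, 0, 0], 0],
    [-0.1, [0, 0, 0], 0],
  ],
)

```text
clock: 7.45
position: [587.1, -234.5, 156.9]
ee_rot: [0.721, -0.692, -0.0, -0.0]
contact_force: [-0.4, 0.6, -0.5]
gripper_width: 38.8
```

```bash
python3 - <<'E'
from meas import *
st()
im=get_image('scene')[:,:,::-1]
cv2.imwrite('pics/s7.png',cv2.resize(im[150:400,150:450],None,fx=2.4,fy=2.4))
cv2.imwrite('pics/w7.png',get_image('wrist')[:,:,::-1])
E
```

```text
t 7.45 pos [ 587.1 -234.5  156.9] reader [ -96.6 -231.5] yawx-reader -1.5718 z [-0.  0. -1.] w 38.8 F [-0.4  0.6 -0.5] j [-0.12  0.43 -0.05 -0.   -1.09  0.17]
```

View pics/s7.png

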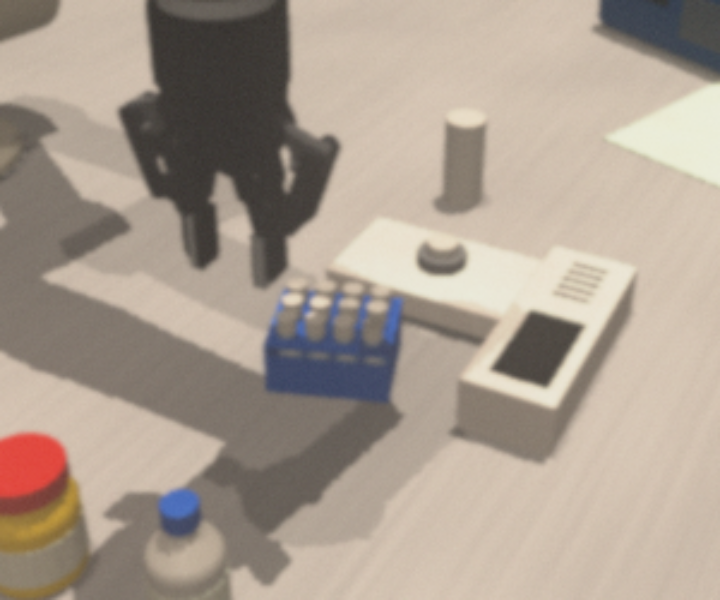

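View pics/w7.png

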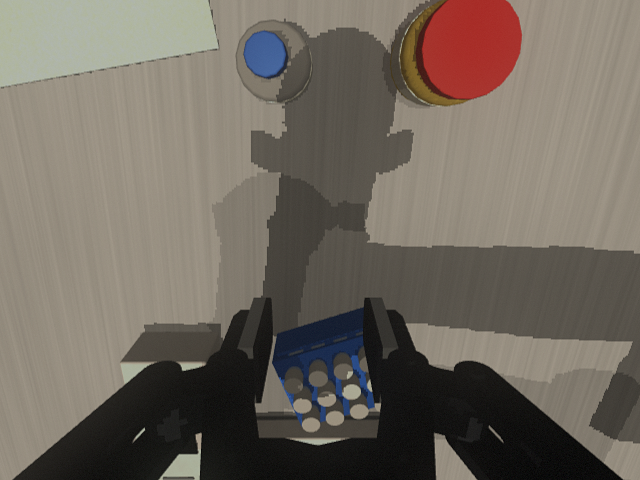

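```bash
cat >> h.py <<'E'
def tri(c1,p1,c2,p2):
    def r(c,p):
        R=np.array(c['R']);f=foc(c);d=R.T@np.array([(p[0]-c['cx'])/f,(p[1]-c['cy'])/f,1]);return -R.T@np.array(c['t']),d/np.linalg.norm(d)
    o1,d1=r(c1,p1);o2,d2=r(c2,p2)
    s=np.linalg.lstsq(np.c_[d1,-d2],o2-o1,rcond=None)[0]
    a=o1+s[0]*d1;b=o2+s[1]*d2;return (a+b)/2,np.linalg.norm(a-b)
E
python3 - <<'E'
from h import *
a=calibration('scene');b=calibration('wrist');p=read_state()['position']
for s,w in(((260.4,268.8),(258,298)),((235.4,261.7),(375,298))):
    X,e=tri(a,s,b,w);print(X.round(1),e.round(1),'rel tcp (rx,ry,z)',(rd(X)-rd(p)).round(1),(X[2]-p[2]).round(1))
# rack corners wrist
for q in((275,334),(362,309)):
  X=ray(b,q,45);print('rack top front',X.round(1),rd(X).round(1))
X=ray(b,(278,368),0);print('bottom corner?',rd(X).round(1))
E
```

```text
[ 612.9 -241.9  184.9] 1.3 rel tcp (rx,ry,z) [25.2 -9.1] 28.1
[ 565.2 -239.9  179.6] 4.0 rel tcp (rx,ry,z) [-22.4  -5.1] 22.8
rack top front [ 619.8 -132.2   45. ] [ -59.6 -130.6]
rack top front [ 548.2 -159.3   45. ] [-132.3 -154.7]
bottom corner? [-55.3 -60.5]
```

Call:
drive_tool(
  increments=[
    [-0.1, [0, 0.06, 0.12], 0],
    [-0.1, [0, 0, 0.12], 0],
    [-0.1, [0, 0, 0.12], 0],
    [-0.1, [0, 0, 0.1], 0],
    [-0.1, [0, 0, 0.02], 0],
    [-0.1, [0, 0, 0.02], 0],
    [-0.1, [0, 0, 0.02], 0],
    [-0.1, [0, 0, 0.02], 0],
    [-0.1, [0, 0, 0.01], 0],
    [-0.1, [0, 0, 0], 0],
  ],
)

```text
clock: 8.8
position: [569.4, -235.5, -8.6]
ee_rot: [0.722, -0.692, -0.0, 0.0]
contact_force: [0.7, 0.1, 0.7]
gripper_width: 38.7
```

```bash
python3 - <<'E'
from meas import *
st()
im=get_image('scene')[:,:,::-1]
cv2.imwrite('pics/s8.png',cv2.resize(im[200:400,180:450],None,fx=2.9,fy=2.9))
E
```

```text
t 8.8 pos [ 569.4 -235.5   -8.6] reader [-114.4 -231.7] yawx-reader -1.5715 z [-0. -0. -1.] w 38.7 F [0.7 0.1 0.7] j [-0.13  0.59 -0.25  0.   -0.72  0.17]
```

View pics/s8.png

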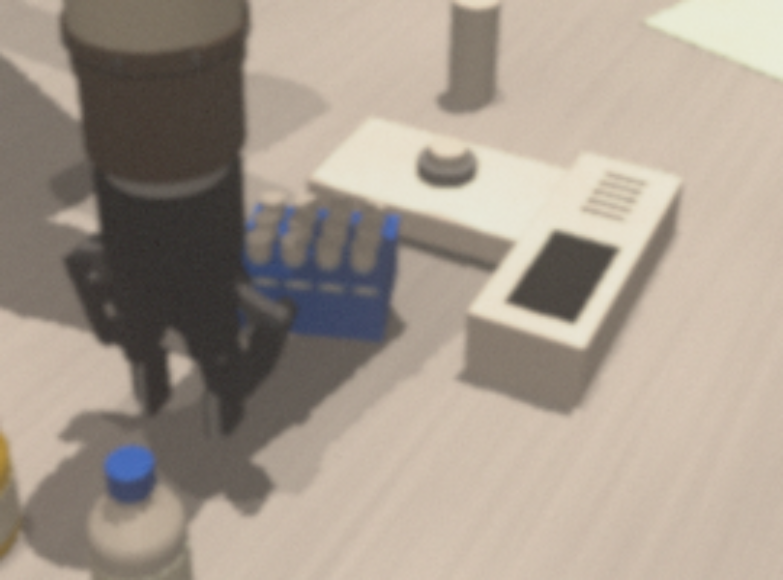

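Call:
drive_tool(
  increments=[
    [-0.1, [-0.05, 0, 0], 0],
    [-0.1, [-0.05, 0, 0], 0],
    [-0.1, [-0.03, 0, 0], 0],
    [-0.1, [-0.03, 0, 0], 0],
    [-0.1, [-0.03, 0, 0], 0],
    [-0.1, [-0.03, 0, 0], 0],
    [-0.1, [-0.03, 0, 0], 0],
    [-0.1, [-0.03, 0, 0], 0],
    [-0.1, [-0.03, 0, 0], 0],
    [-0.1, [-0.03, 0, 0], 0],
    [-0.1, [-0.03, 0, 0], 0],
    [-0.1, [-0.03, 0, 0], 0],
  ],
)

```text
clock: 10.35
position: [564.3, -115.0, -8.5]
ee_rot: [0.722, -0.692, -0.0, 0.0]
contact_force: [-0.5, -1.1, -0.1]
gripper_width: 38.1
```

```bash
python3 - <<'E'
from meas import *
st()
im=get_image('scene')[:,:,::-1]
cv2.imwrite('pics/s9.png',cv2.resize(im[200:400,180:450],None,fx=2.9,fy=2.9))
cv2.imwrite('pics/w9.png',get_image('wrist')[:,:,::-1])
E
```

```text
t 10.35 pos [ 564.3 -115.    -8.5] reader [-114.4 -111.1] yawx-reader -1.5715 z [-0. -0. -1.] w 38.1 F [-0.5 -1.1 -0.1] j [ 0.08  0.54 -0.36  0.   -0.67 -0.04]
```

View pics/s9.png

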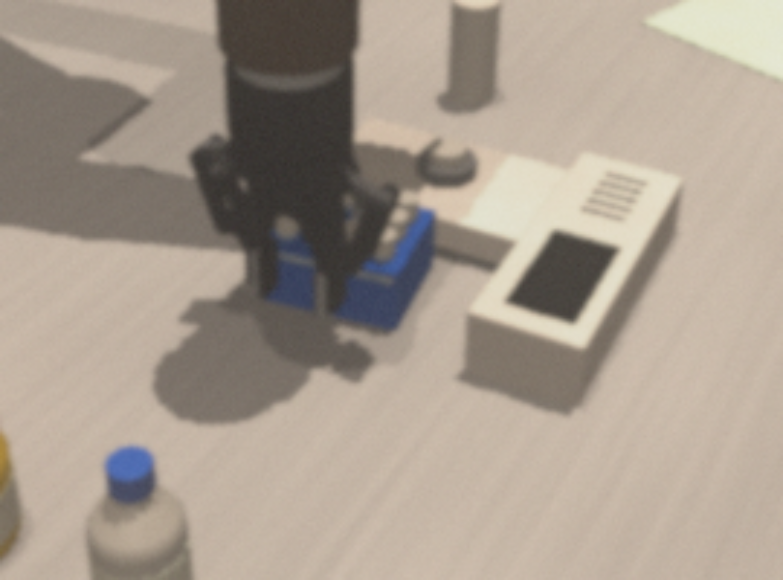

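View pics/w9.png

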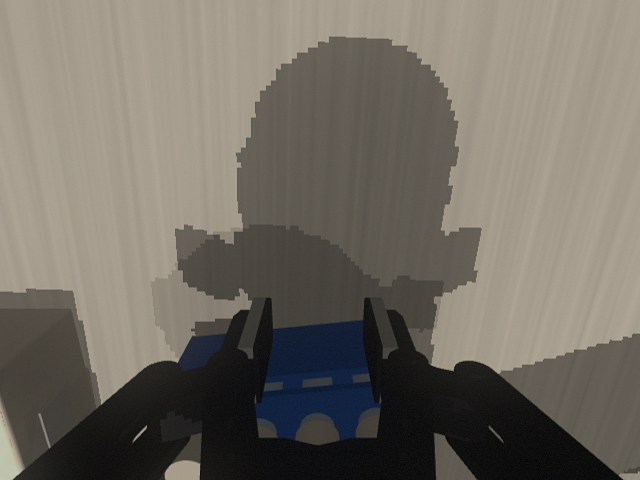

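```bash
python3 - <<'E'
from meas import *
b=calibration('wrist');a=calibration('scene')
for q in((192,337),(270,330),(362,321)):
  for z in (0,45):
   X=ray(b,q,z);print(q,z,rd(X).round(1))
for q in((435,210),(393,272),(388,330)):
  u=(q[0]/2.9+180,q[1]/2.9+200)
  for z in(0,45):print('scene',q,z,rd(ray(a,u,z)).round(1))
E
```

```text
(192, 337) 0 [-52.7 -88.5]
(192, 337) 45 [ -70.  -118.9]
(270, 330) 0 [-90.5 -92.5]
(270, 330) 45 [ -97.  -121.7]
(362, 321) 0 [-134.3  -97.5]
(362, 321) 45 [-128.4 -125.3]
scene (435, 210) 0 [-88.9  45.4]
scene (435, 210) 45 [-62.3 -14.6]
scene (393, 272) 0 [-82.7 -35.1]
scene (393, 272) 45 [-56.6 -88.7]
scene (388, 330) 0 [-58.1 -91.4]
scene (388, 330) 45 [ -33.9 -140.4]
```

Call:
drive_tool(
  increments=[
    [-0.1, [-0.02, 0, 0], 0],
    [-0.1, [-0.02, 0, 0], 0],
    [-0.1, [-0.02, 0, 0], 0],
    [-0.1, [-0.01, 0, 0], 0],
    [-0.1, [-0.01, 0, 0], 0],
  ],
)

```text
clock: 11.08
position: [563.9, -91.8, -8.3]
ee_rot: [0.722, -0.692, 0.001, 0.0]
contact_force: [1.7, -12.9, 1.2]
gripper_width: 38.4
```

```bash
python3 - <<'E'
from meas import *
st()
im=get_image('scene')[:,:,::-1]
cv2.imwrite('pics/s10.png',cv2.resize(im[200:400,180:450],None,fx=2.9,fy=2.9))
E
```

```text
t 11.07 pos [563.9 -91.8  -8.3] reader [-113.8  -87.9] yawx-reader -1.5706 z [ 0.001 -0.001 -1.   ] w 38.4 F [  1.7 -12.9   1.2] j [ 0.12  0.54 -0.37  0.   -0.66 -0.08]
```

View pics/s10.png

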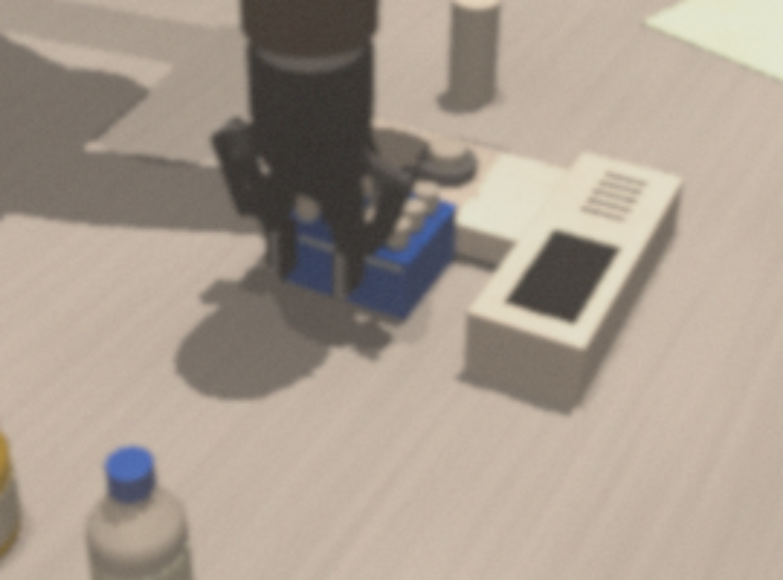

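Call:
drive_tool(
  increments=[
    [-0.1, [0.05, 0, 0], 0],
    [-0.1, [0.05, 0, -0.05], 0],
    [-0.1, [0, 0, -0.14], 0],
    [-0.4, [0, 0.12, -0.14], 0],
    [-0.4, [-0.1, 0.12, 0], 0.0785],
    [-0.4, [0, 0, 0], 0.0785],
    [-0.4, [0, 0, 0], 0.0785],
    [-0.4, [0, 0, 0], 0.0785],
    [-0.4, [0, 0, 0], 0.0785],
    [-0.4, [0, 0, 0], 0.0785],
    [-0.4, [0, 0, 0], 0.0785],
    [-0.4, [0, 0, 0], 0.0785],
    [-0.4, [0, 0, 0], 0.0785],
    [-0.4, [0, 0, 0], 0.0785],
    [-0.4, [0, 0, 0], 0],
    [-0.4, [0, 0, 0], 0],
  ],
)

```text
clock: 13.12
position: [491.8, -94.9, 91.1]
ee_rot: [-0.022, 1.0, 0.0, 0.001]
contact_force: [0.1, 0.3, 0.1]
gripper_width: 25.9
```

```bash
python3 - <<'E'
from meas import *
st()
im=get_image('scene')[:,:,::-1]
cv2.imwrite('pics/s11.png',cv2.resize(im[200:400,180:450],None,fx=2.9,fy=2.9))
cv2.imwrite('pics/w11.png',get_image('wrist')[:,:,::-1])
im=get_image('top')[:,:,::-1]
cv2.imwrite('pics/t11.png',cv2.resize(im[130:330,230:500],None,fx=2.9,fy=2.9))
E
```

```text
t 13.12 pos [491.8 -94.9  91.1] reader [-186.  -88.] yawx-reader -3.1399 z [ 0.001  0.    -1.   ] w 25.9 F [0.1 0.3 0.1] j [ 0.13  0.3  -0.45 -0.   -0.82 -1.66]
```

View pics/s11.png

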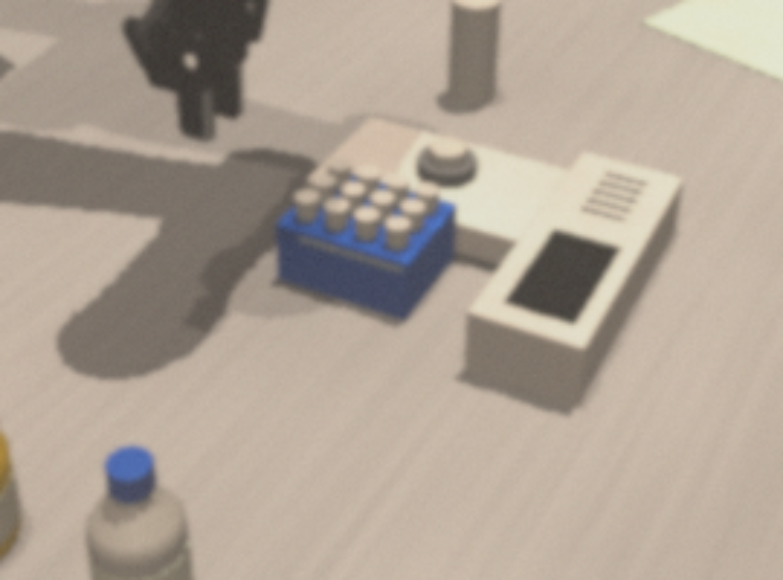

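View pics/w11.png

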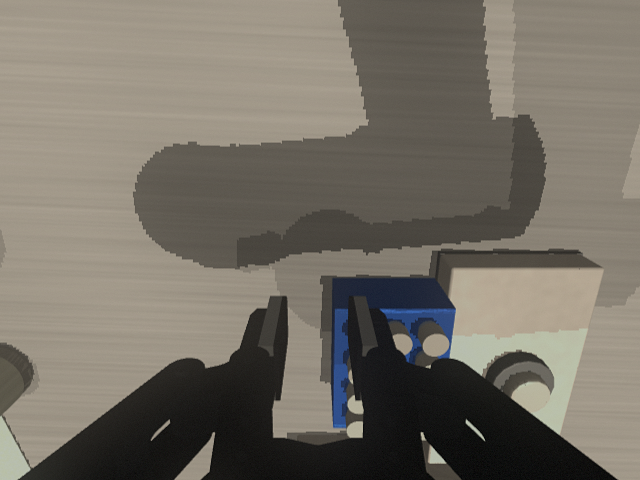

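View pics/t11.png

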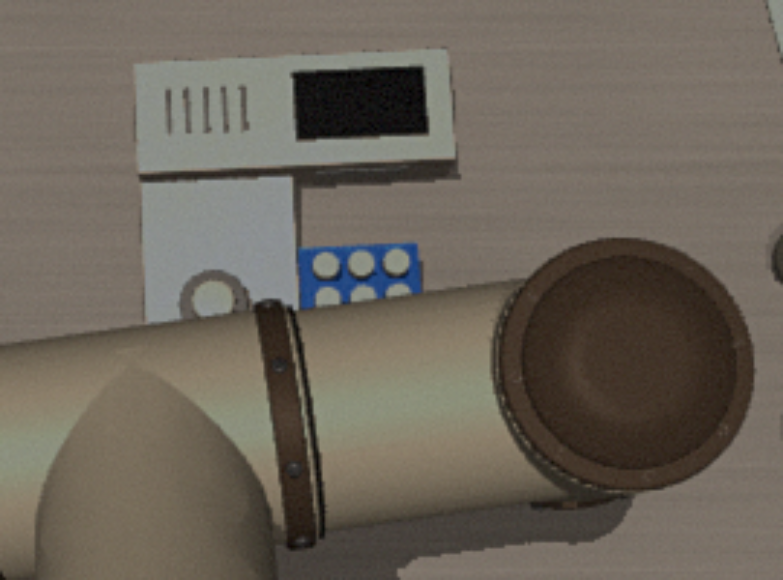

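```bash
python3 - <<'E'
from meas import *
b=calibration('wrist');a=calibration('top')
for q in((333,278),(433,278)):print(rd(ray(b,q,0)).round(1))
for q in((333,308),(455,308)):print(rd(ray(b,q,45)).round(1))
for q in((300,243),(417,243)):print('top',rd(ray(a,(q[0]/2.9+230,q[1]/2.9+130),45)).round(1))
E
```

```text
[-147.7  -75.8]
[-147.7   -1.8]
[-148.4  -77.6]
[-148.4   -0.9]
top [-50.3  -2.5]
top [-53.9 -76.8]
```

Call:
drive_tool(
  increments=[
    [-0.4, [0.04, 0.08, 0], 0],
    [-0.4, [0, 0.08, 0], 0],
    [-0.4, [0, 0, 0.1], 0],
    [-0.4, [0, 0, 0.1], 0],
    [-0.4, [0, 0, 0.08], 0],
    [-0.4, [0, 0, 0.03], 0],
    [-0.4, [0, 0, 0.02], 0],
    [-0.4, [0, 0, 0], 0],
  ],
)

```text
clock: 14.28
position: [477.8, -47.1, -8.2]
ee_rot: [-0.021, 1.0, 0.0, 0.0]
contact_force: [-0.6, 0.5, 0.3]
gripper_width: 25.7
```

```bash
python3 - <<'E'
from meas import *
st()
im=get_image('scene')[:,:,::-1]
cv2.imwrite('pics/s12.png',cv2.resize(im[200:400,180:450],None,fx=2.9,fy=2.9))
cv2.imwrite('pics/w12.png',get_image('wrist')[:,:,::-1])
E
```

```text
t 14.28 pos [477.8 -47.1  -8.2] reader [-197.9  -39.6] yawx-reader -3.1412 z [ 0.  0. -1.] w 25.7 F [-0.6  0.5  0.3] j [ 0.24  0.43 -0.6   0.   -0.54 -1.77]
```

View pics/s12.png

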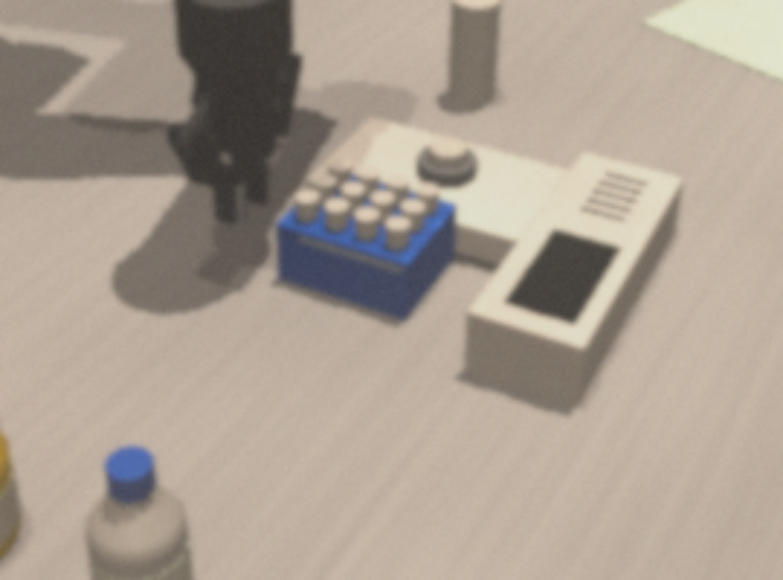

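View pics/w12.png

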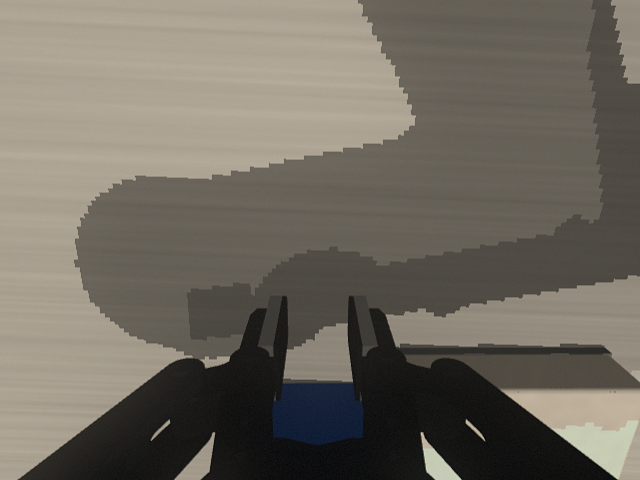

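Call:
drive_tool(
  increments=[
    [-0.4, [-0.05, 0, 0], 0],
    [-0.4, [-0.04, 0, 0], 0],
    [-0.4, [-0.03, 0, 0], 0],
    [-0.4, [-0.03, 0, 0], 0],
    [-0.4, [-0.03, 0, 0], 0],
    [-0.4, [-0.03, 0, 0], 0],
    [-0.4, [-0.03, 0, 0], 0],
    [-0.4, [-0.02, 0, 0], 0],
    [-0.4, [-0.02, 0, 0], 0],
    [-0.4, [-0.01, 0, 0], 0],
    [-0.4, [0, 0, 0], 0],
  ],
)

```text
clock: 15.75
position: [565.1, -43.4, -8.4]
ee_rot: [-0.021, 1.0, 0.0, 0.001]
contact_force: [-0.4, 0.7, 0.2]
gripper_width: 25.6
```

```bash
python3 - <<'E'
from meas import *
st()
im=get_image('scene')[:,:,::-1]
cv2.imwrite('pics/s13.png',cv2.resize(im[200:400,180:450],None,fx=2.9,fy=2.9))
im=get_image('top')[:,:,::-1]
cv2.imwrite('pics/t13.png',cv2.resize(im[130:330,230:500],None,fx=2.9,fy=2.9))
E
```

```text
t 15.75 pos [565.1 -43.4  -8.4] reader [-110.6  -39.5] yawx-reader -3.1413 z [ 0.001  0.    -1.   ] w 25.6 F [-0.4  0.7  0.2] j [ 0.21  0.53 -0.38  0.   -0.65 -1.74]
```

View pics/s13.png

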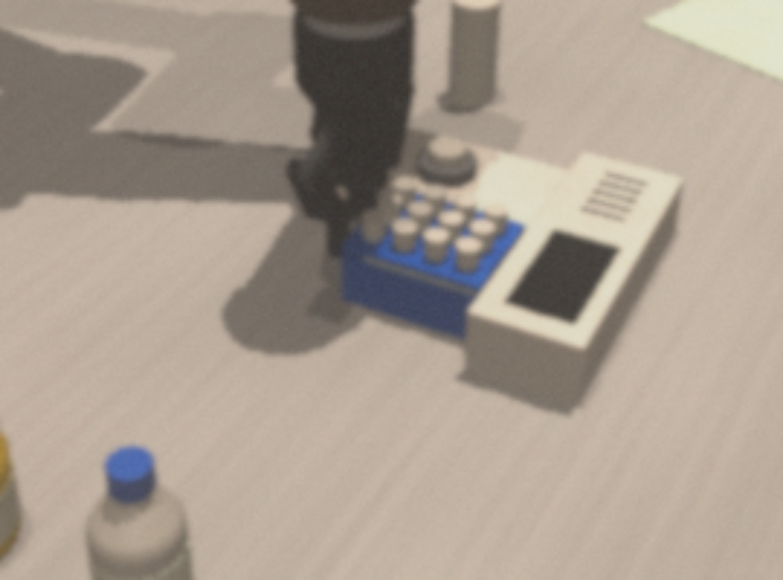

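View pics/t13.png

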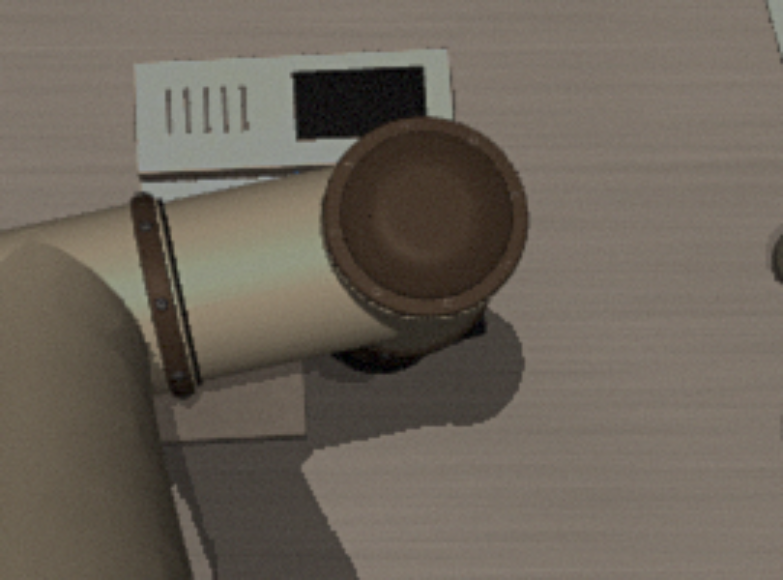

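No wall contact force yet, so a few more millimetres.

Call:
drive_tool(
  increments=[
    [-0.4, [-0.006, 0, 0], 0],
    [-0.4, [-0.006, 0, 0], 0],
    [-0.4, [0, 0, 0], 0],
  ],
)

```text
clock: 16.23
position: [568.1, -43.3, -8.5]
ee_rot: [-0.021, 1.0, -0.0, -0.0]
contact_force: [-1.6, -0.3, 0.9]
gripper_width: 25.8
```

Call:
drive_tool(
  increments=[
    [-0.4, [-0.007, 0, 0], 0],
    [-0.4, [-0.007, 0, 0], 0],
    [-0.4, [0, 0, 0], 0],
  ],
)

```text
clock: 16.6
position: [568.2, -43.6, -9.1]
ee_rot: [-0.021, 1.0, -0.0, -0.004]
contact_force: [-9.8, 0.7, 5.7]
gripper_width: 25.9
```

Call:
drive_tool(
  increments=[
    [-0.4, [0.04, 0, 0], 0],
    [-0.4, [0.08, 0, 0], 0],
    [-0.4, [0.04, 0, -0.14], 0],
    [-0.6, [0, 0, -0.14], 0],
    [-1, [0, 0, -0.14], 0],
    [-1, [0.1, 0, -0.1], 0],
    [-1, [0, 0, 0], 0],
    [-1, [0, 0, 0], 0],
    [-1, [0, 0, 0], 0],
  ],
)

```text
clock: 17.73
position: [494.4, -46.4, 146.4]
ee_rot: [-0.021, 1.0, -0.0, -0.001]
contact_force: [0.6, -0.5, 0.5]
gripper_width: 0.3
```

```bash
python3 - <<'E'
from meas import *
st()
im=get_image('scene')[:,:,::-1]
cv2.imwrite('pics/s14.png',cv2.resize(im[130:400,180:450],None,fx=2.2,fy=2.2))
cv2.imwrite('pics/w14.png',get_image('wrist')[:,:,::-1])
im=get_image('top')[:,:,::-1]
cv2.imwrite('pics/t14.png',cv2.resize(im[130:330,230:500],None,fx=2.9,fy=2.9))
E
```

```text
t 17.73 pos [494.4 -46.4 146.4] reader [-181.3  -39.6] yawx-reader -3.1415 z [-0.002 -0.    -1.   ] w 0.3 F [ 0.6 -0.5  0.5] j [ 0.23  0.23 -0.39 -0.   -0.96 -1.76]
```

View pics/s14.png

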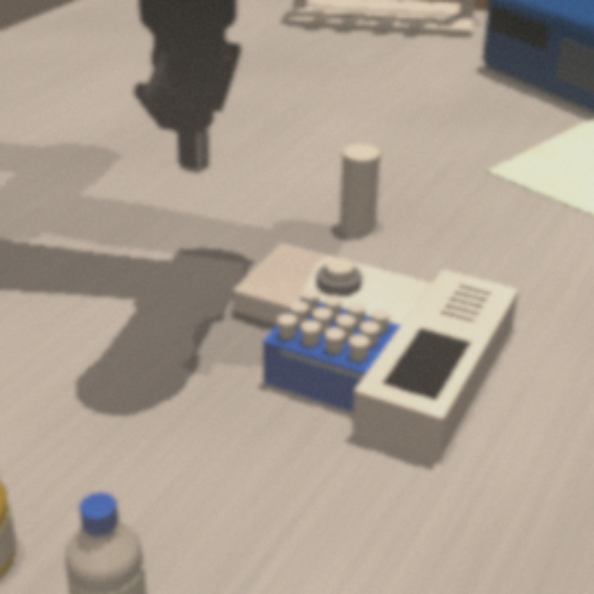

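View pics/w14.png

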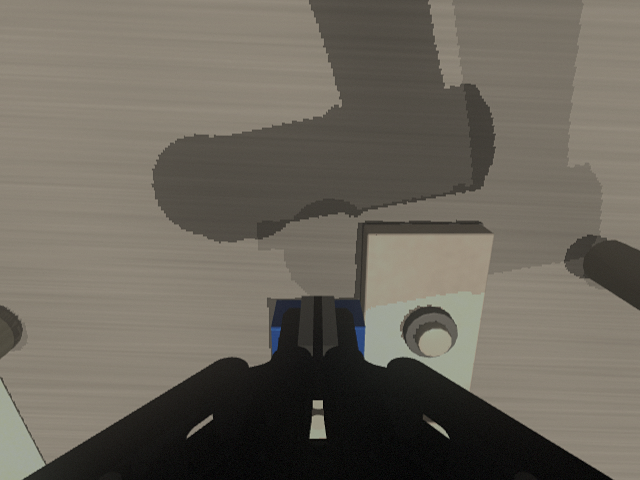

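View pics/t14.png

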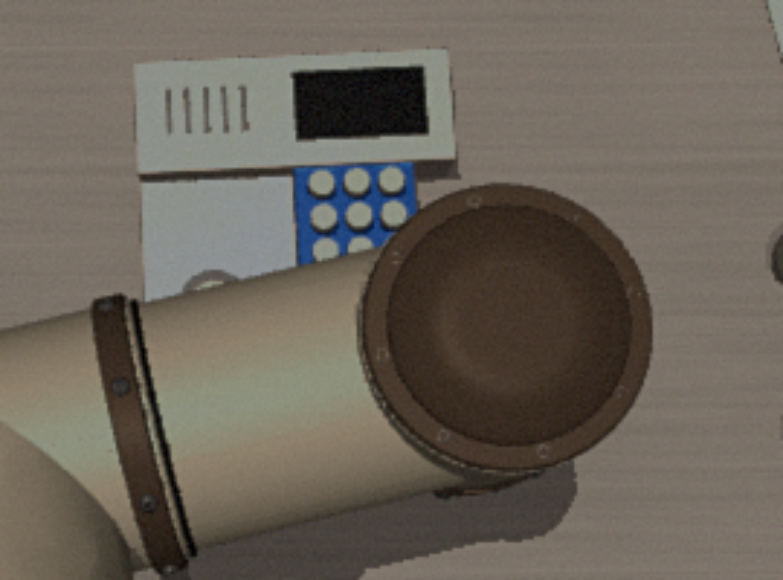

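Call:
drive_tool(
  increments=[
    [-1, [-0.08, 0.08, 0], 0],
    [-1, [-0.08, 0.08, 0], 0],
    [-1, [-0.08, 0.08, 0], 0],
    [-1, [-0.081, 0.075, 0], 0],
    [-1, [0, 0, 0.1], 0],
    [-1, [0, 0, 0.05], 0],
    [-1, [0, 0, 0], 0],
    [-1, [0, 0, 0], 0],
  ],
)

```text
clock: 18.88
position: [587.1, 51.9, 103.3]
ee_rot: [-0.021, 1.0, -0.0, 0.001]
contact_force: [0.6, 0.2, -0.2]
gripper_width: 0.4
```

```bash
python3 - <<'E'
from meas import *
b=cv2.imread('pics/t14.png')
st()
a=calibration('scene');w=calibration('wrist')
im=get_image('scene')[:,:,::-1]
cv2.imwrite('pics/s15.png',cv2.resize(im[150:350,240:450],None,fx=3,fy=3))
cv2.imwrite('pics/w15.png',get_image('wrist')[:,:,::-1])
im=get_image('top')[:,:,::-1]
cv2.imwrite('pics/t15.png',cv2.resize(im[130:330,230:500],None,fx=2.9,fy=2.9))
E
```

```text
t 18.88 pos [587.1  51.9 103.3] reader [-84.6  54.7] yawx-reader -3.1415 z [ 0.001  0.    -1.   ] w 0.4 F [ 0.6  0.2 -0.2] j [ 0.36  0.42 -0.22  0.   -0.93 -1.89]
```

View pics/s15.png

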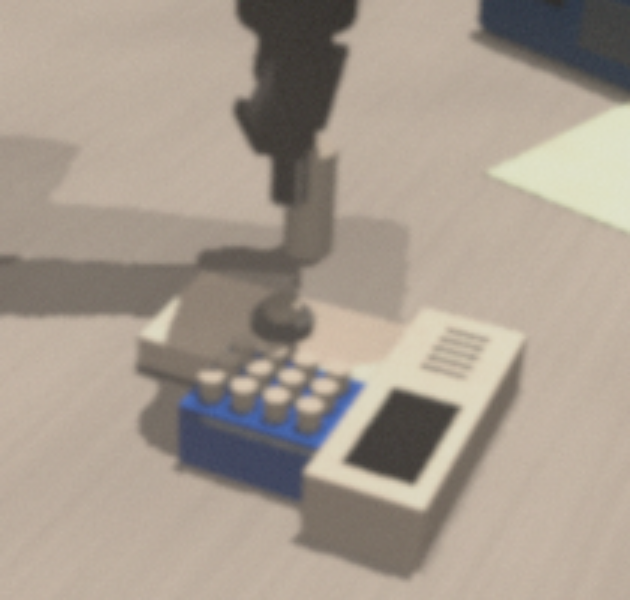

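View pics/w15.png

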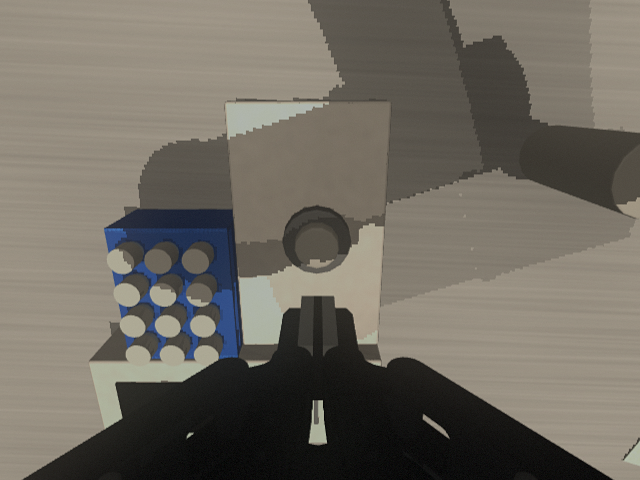

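View pics/t15.png

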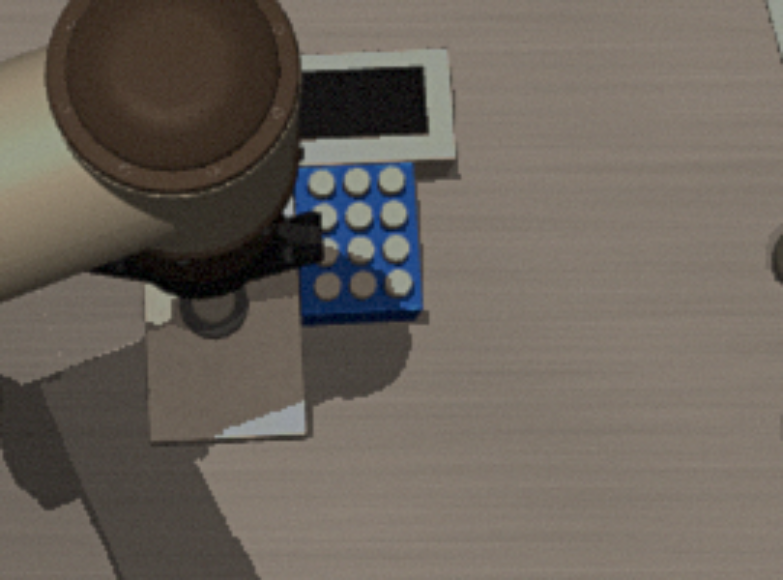

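```bash
python3 - <<'E'
from meas import *
a=calibration('scene');w=calibration('wrist');t=calibration('top');p=read_state()['position']
f=lambda q:(q[0]/2.9+230,q[1]/2.9+130)
P=np.array([rd(ray(t,f(q),62)) for q in((321,181),(391,180),(327,287),(399,283))]);print('caps',P.round(1),P.mean(0).round(1))
for q,z in(((137,208),0),((232,208),0),((106,228),45),((236,227),45),((240,358),45),((224,102),30),((245,345),30),((318,243),42)):print(q,z,rd(ray(w,q,z)).round(1))
X,e=tri(a,(334,217.7),w,(319,297));print('tip',rd(X),X[2]-p[2],e)
X,e=tri(a,(334.3,251.7),w,(317,245));print('button',rd(X),X[2],e)
E
```

```text
caps [[-14.9 -17.1]
 [-16.4 -61. ]
 [-82.7 -17. ]
 [-82.3 -61.7]] [-49.1 -39.2]
(137, 208) 0 [-96.  -76.2]
(232, 208) 0 [-96.  -7.]
(106, 228) 45 [-95.4 -75.5]
(236, 227) 45 [-96.    4.9]
(240, 358) 45 [0.6 0.9]
(224, 102) 30 [-168.9   -0. ]
(245, 345) 30 [0.5 1.7]
(318, 243) 42 [-84.3  55.6]
tip [-89.88450351  56.15189734] 20.83878671385324 1.1720727786271496
button [-85.04775763  54.92797904] 47.306084949885374 0.1558531255303572
```

Call:
drive_tool(
  increments=[
    [-1, [0, 0, 0.1], 0],
    [-1, [0, 0, 0.08], 0],
    [-1, [0, 0, 0.02], 0],
    [-1, [0, 0, 0], 0],
  ],
)

```text
clock: 19.52
position: [587.0, 52.1, 43.1]
ee_rot: [-0.021, 1.0, -0.0, 0.0]
contact_force: [-0.1, 0.8, 0.5]
gripper_width: -0.2
```

```bash
python3 - <<'E'
from meas import *
st()
im=get_image('scene')[:,:,::-1]
cv2.imwrite('pics/s16.png',cv2.resize(im[200:300,300:400],None,fx=6,fy=6))
E
```

```text
t 19.52 pos [587.   52.1  43.1] reader [-84.7  54.9] yawx-reader -3.1412 z [ 0.001 -0.    -1.   ] w -0.2 F [-0.1  0.8  0.5] j [ 0.36  0.49 -0.29  0.   -0.8  -1.89]
```

View pics/s16.png

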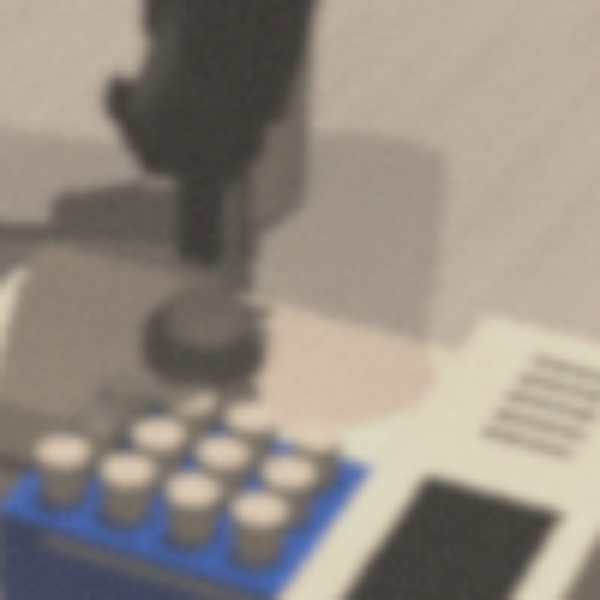

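Call:
drive_tool(
  increments=[
    [-1, [0, 0, 0.02], 0],
    [-1, [0, 0, 0.02], 0],
    [-1, [0, 0, 0], 0],
  ],
)

```text
clock: 19.95
position: [586.1, 51.9, 30.0]
ee_rot: [-0.021, 1.0, -0.0, -0.001]
contact_force: [0.1, -0.4, 0.6]
gripper_width: -0.2
```

Call:
drive_tool(
  increments=[
    [-1, [0, 0, 0.01], 0],
    [-1, [0, 0, 0], 0],
  ],
)

```text
clock: 20.2
position: [586.9, 52.2, 27.7]
ee_rot: [-0.021, 1.0, -0.0, 0.0]
contact_force: [0.0, -0.3, 3.3]
gripper_width: -0.2
```

Call:
drive_tool(
  increments=[
    [-1, [0, 0, 0.01], 0],
    [-1, [0, 0, 0], 0],
  ],
)

```text
clock: 20.45
position: [586.9, 52.2, 24.8]
ee_rot: [-0.021, 1.0, 0.0, 0.0]
contact_force: [0.3, -0.4, 4.1]
gripper_width: -0.3
```

Call:
drive_tool(
  increments=[
    [-1, [0, 0, 0.008], 0],
    [-1, [0, 0, 0], 0],
  ],
)

```text
clock: 20.7
position: [586.9, 52.2, 22.5]
ee_rot: [-0.021, 1.0, 0.0, 0.0]
contact_force: [-0.4, -0.0, 5.2]
gripper_width: -0.1
```

Call:
drive_tool(
  increments=[
    [-1, [0, 0, 0.008], 0],
    [-1, [0, 0, 0], 0],
  ],
)

```text
clock: 20.95
position: [587.0, 52.2, 22.3]
ee_rot: [-0.022, 1.0, -0.0, 0.001]
contact_force: [-4.8, 0.4, 16.3]
gripper_width: -0.1
```

Call:
drive_tool(
  increments=[
    [-1, [0, 0, -0.03], 0],
    [-1, [0, 0, -0.1], 0],
    [-1, [0, 0, -0.15], 0],
    [-1, [0, 0, -0.15], 0],
    [-1, [0, 0, -0.15], 0],
    [-1, [0, 0, -0.1], 0],
    [-1, [0.08, 0.12, 0], 0],
    [-1, [0.08, 0.12, 0], 0],
    [-1, [0.08, 0.12, 0], 0],
    [-1, [0.08, 0.12, 0], 0],
    [-1, [0.08, 0.12, 0], 0],
    [-1, [0.08, 0.12, 0], 0],
    [-1, [0.08, 0.12, 0], 0],
    [-1, [0.08, 0.12, 0], 0],
    [-1, [0, 0, 0], 0],
    [-1, [0, 0, 0], 0],
  ],
)

```text
clock: 22.95
position: [382.3, 331.4, 223.1]
ee_rot: [-0.021, 1.0, -0.001, -0.0]
contact_force: [-1.1, 0.4, 0.2]
gripper_width: -0.3
```

```bash
python3 - <<'E'
from meas import *
st()
im,c=main('pics/t17.png')
s=get_image('scene')[:,:,::-1]
cv2.imwrite('pics/s17.png',s)
cv2.imwrite('pics/t17c.png',cv2.resize(im[130:300,180:450],None,fx=2.9,fy=2.9))
E
```

```text
t 22.95 pos [382.3 331.4 223.1] reader [-277.5  342.6] yawx-reader -3.1411 z [-0.001 -0.001 -1.   ] w -0.3 F [-1.1  0.4  0.2] j [ 1.04  0.17 -0.25 -0.   -1.15 -2.56]
head [[671.2999877929688, 99.9000015258789], [680.0999755859375, -102.9000015258789], [752.0999755859375, -99.80000305175781], [743.4000244140625, 103.0]] [ 72.1 203. ] 2.463996171951294
side [[500.8999938964844, 92.5999984741211], [505.1000061035156, -5.300000190734863], [668.0999755859375, 1.7000000476837158], [663.7999877929688, 99.5999984741211]] [163.1  98. ] 2.478184938430786
rack [[577.5, -3.5999999046325684], [580.7000122070312, -80.0], [677.0, -76.0999984741211], [673.7999877929688, 0.4000000059604645]] ((627.2689819335938, -39.82523727416992), (96.3795166015625, 76.4986572265625), 2.3553836345672607)
caps 12 [627.78412919 -39.94257633] ((627.791259765625, -39.95073699951172), (66.32809448242188, 44.10501480102539), 2.231832504272461)
```

View pics/t17.png

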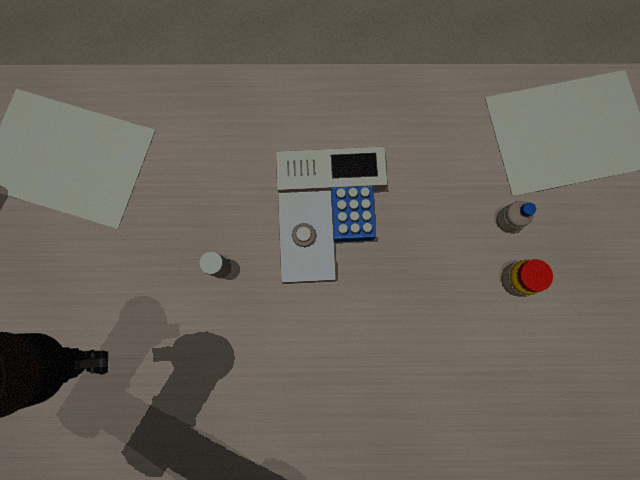

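View pics/s17.png

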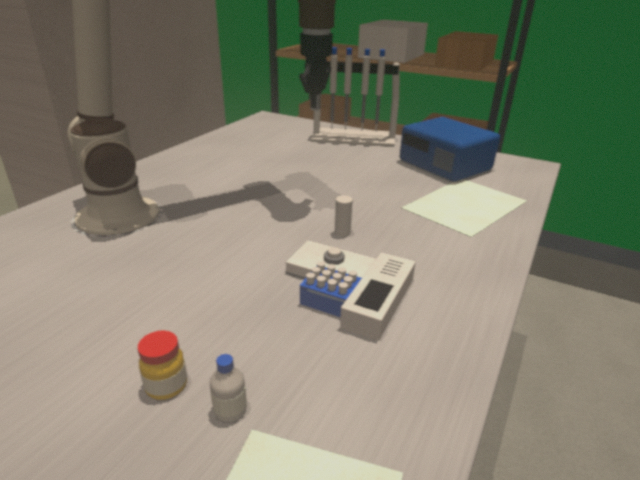

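```bash
python3 -c "
from bench import *
job_done()
print(read_state()['clock'])"
```

```text
the job is handed in; nothing more can be done
the job is handed in; nothing more can be done
```

I pushed the rack home into the corner of the reader, pressed the start button, moved the arm clear and handed the job in at about 23 s. No verdict is reported.

**Last checks:**
- **Rack:** it measures x ≈ -48.1 mm, y ≈ -38.7 mm in the reader's frame, square to about 0.1°. Both stop faces gave a clear resistance while I pushed (about 13 N and 10 N).
- **Button:** it moved down under about 3–5 N and then stopped hard at 16 N, so it was fully down. After I lifted off, I saw it standing clear in the pictures; I had no reading of its travel.
- **Other containers:** pot, flask and canister show no visible movement in the final pictures.
- **Robot:** it ended well clear, touching nothing.

**What disagreed:** the shut or half-open fingertips proved to be about 20–28 mm behind (above) the stated TCP, where the text says 11 mm ahead. Because of this, my first push passed over the top of the rack and pushed on its tubes, turning it about 30°. It did not look lifted or tipped, though I did not measure that. I lowered the tool and repeated the push against the flat sides.

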